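# Swing the guide bar into line on the layout board

## Robot

A 6-joint arm with a two-finger parallel gripper is mounted at the origin on the work surface; the furniture and walls round the work are solid. World frame = base frame: x ahead of the robot, y to its left, z up, the work surface at z = 0. Lengths are in m, angles in degrees, forces in N, time in s.
With the tool pointing down it reaches from about 0.325 to 0.775 m from the base axis. Payload 5.5 kg.
Tool frame: the origin (TCP) lies at the centre of the arm's flange, where the gripper is bolted on; the fingertips stand 182 mm ahead of it and the grasp point (between the pads) lies 163 mm ahead of it; z points along the fingers, y is the direction in which the jaws open and shut (so a half turn about z gives the same grasp; the last joint's range is limited). The gripper opens to 88 mm and grips with 3 to 60 N. Pads are 20 mm wide; open, the fingers measure 115 mm over their backs; the gripper's body (75 mm by 178 mm) begins 61 mm behind the grasp point.
Start: joints at [62.584, 5.22, 70.514, -0, 104.267, -3.249], TCP at [0.246, 0.547, 0.405] pointing down, gripper open.
Joint ranges: [-164.24, 164.24], [-49.07, 125.15], [9.68, 141.18], [-86.29, 266.29], [3.28, 154.24], [-151.56, 151.56]. Speed limits (degrees/s): [147.25, 147.25, 172.46, 180, 180, 180].

## Interface

Orientations are given as [roll, pitch, yaw] about the fixed x, y, z axes, in that order (R = Rz(yaw) Ry(pitch) Rx(roll)).
In Python, from station import r gives the robot as it stands. The module is installed in compiled form; this text tells all that it offers. Calls block until the motion is done:
- r.reach(position, orientation): joint-space move of the TCP to a pose.
- r.servo_line(position, rotation=None, speed=0.15): straight line of the TCP; rotation=None keeps the orientation; speed is the mean speed in m/s.
- r.move_joints(angles): joint-space move.
- r.let_go() and r.grab(squeeze=None): open the fingers fully, or close them until they stop; squeeze is the grip in N (None keeps the last).
- r.wait(seconds).
- r.inverse_kinematics(position, orientation): joint angles nearest the present ones, or None.
- r.sense(): the state.
- r.snapshot(name): name is "side" or "top"; returns a dict with "frame" (400x640x3 uint8, red, green, blue), "fx", "fy", "cx", "cy" (pixels), "R" (3x3) and "t" (3): a world point X has camera coordinates R X + t. Camera axes: x right, y down, z forward; pixel columns grow to the right and rows downward; lengths in m; the calibration is good to about 2 mm. A picture is of the moment at which its call begins. There is no depth.
A pose or a line that the arm cannot do raises r.IKError and nothing moves.
- r.hand_in(): hands the job in, once; it reports no verdict.
The state is a dict: "clock": time; "joints": joint angles; "joint_vel": joint speeds; "joint_torque": joint torques, N m; "tcp_pos": TCP position; "orientation": TCP orientation; "contact_force": force on the tool from outside, world axes, zero at the start; "torque": the same for the moment, N m; "opening": finger opening in m.
Only numpy, scipy, OpenCV 4.12 (cv2) and the standard library are available. Lean on these libraries where they do the work, as an engineer would, in place of code of your own. Each camera call takes 0.05 s, during which the arm holds its last target.

## Task

Set the steel guide bar on the layout board ready for marking: slide it, without lifting it, until its forked end sits on the steel post, then keep the fork on the post and swing the bar round the post until its side presses on the sprung stop, gently, with about 6 N. Let go so that the bar stays in line, fork on the post and side touching the stop. Force nothing, and leave the other things on the desk where they are.

Things in the scene. Friction and masses are not known exactly. Their poses are not given: they have to be found in the camera images.
- board: Fixed grey layout board on the worktop, 262 x 225 x 8 mm, top at z = 0.008. Origin on the worktop under the post's axis; spans -47 to 215 mm in its x, -72 to 152 mm in its y. The set bar lies within 0.15 rad of its x axis, as the stop is set. The bar starts 0.38 to 0.62 rad off that axis, towards the board's +y, and is to be swung towards -y (clockwise from above).
- post: Fixed round steel post, 12 mm diameter, 26 mm high, standing on the board near one end. Origin on its axis at the board's top. z up. The bar may press on it with up to 20 N.
- stop: Fixed dark steel block on the board on the other side of the line from the bar, 24 mm (along the board's x) x 32 mm x 13 mm high. Origin at the foot of its face that looks to the board's +y; this face stands 34 mm on the -y side of the line through the post along the board's x, 130 mm along it (level with the grip rib of the seated bar). It carries the sprung tip (see stop_face).
- stop_face (a point): Point of that face, 6.5 mm above the board, where a rod with a black rubber tip (10 mm diameter) sticks out to the board's +y, by 8 to 40 mm: set differently each time, not in the poses, to be felt. It gives 2.5 N per mm for 3.6 mm, then is solid. Press the bar on it with 5 to 8 N for half a second; over 12 N strains it. Let go, it pushes the bar back a little till friction holds it, still touching.
- bar: Loose steel guide bar, 0.35 to 0.65 kg, flat on the board: 20 mm wide, 14 mm thick, from 8 to 174 mm along its x from its origin. At the origin end is a V fork (90 degrees, opening to -x, mouth 24 mm, 34 mm over the arms). Origin at the underside, where the post's axis lies when the fork is seated. z up. A dark upright grip rib stands on the bar, centred 130 mm from the origin.
- bar_grip (a point): Place to grip on the rib: 40 mm above the bar's underside, 48 mm above the worktop. The rib is 32 mm along the bar, 14 mm wide, and rises 41 mm above the bar's top, so this point is 26 mm above the bar's top and 15 mm below the rib's. x along the bar away from the fork, y across the bar (the 14 mm to grip), z up.
- bar_fork (a point): Point of the bar on which the post's axis lies when the fork is seated, half-way up the bar (7 mm above its underside). Same axes as bar_grip.
- weight: Loose brass weight with a knob, 24 x 24 x 27 mm, standing on the board on the side away from the stop, at the post's end. Bystander.
- box: Loose dark red ring box, 60 x 52 x 42 mm, on the worktop beyond the free-end side of the board. Bystander.
- lens: Loose small folding loupe, 24 x 38 x 18 mm, on the worktop beyond the free end of the bar. Bystander.

How it is judged (in metres and radians):
On the way, in this order (a step that is already met when the one before it is completed fails the run):
1. the fork is pressed onto the post while the bar is still out of line (contact force between bar and post above 0.8 N and horizontal distance between bar_fork and post below 0.003 m and angle between the x axis of bar and the x axis of board, either way round above 0.25 rad), for 0.2 s.
2. with the fork on the post, the bar's side is pressed on the stop with more than 4 N (contact force between bar and stop above 4 N and horizontal distance between bar_fork and post below 0.003 m), for 0.3 s.
At the end, for the whole second after the job is handed in: The bar lies flat and still on the board within 0.2 rad of the board's x axis, its fork within 3 mm of its seat on the post, its side touching the stop's tip (more than 0.1 N) (horizontal distance between bar_fork and post below 0.003 m and contact force between bar and stop above 0.1 N and angle between the x axis of bar and the x axis of board, either way round below 0.2 rad and angle between bar's own z axis and vertical below 0.03 rad and linear speed of bar below 0.01 m/s).
It fails at once if the bar pressed on the post with more than 20 N (contact force between bar and post above 20 N).
It fails at once if the bar pressed on the stop with more than 12 N (contact force between bar and stop above 12 N).
It fails at once if the bar swung to within 0.3 rad of the line with its fork more than 5 mm off the post (angle between the x axis of bar and the x axis of board, either way round below 0.3 rad and horizontal distance between bar_fork and post above 0.005 m).
It fails at once if the bar lifted more than 8 mm off the board (height (world z) of bar_fork above 0.023 m or height (world z) of bar_grip above 0.056 m).
It fails at once if a bystander moved more than 15 mm (distance of any of weight, box, lens from where it was at the start of the episode above 0.015 m).
It also fails if it takes over 61 s, if anything falls off the work surface, if the arm or the gripper's body presses on something with over 40 N, if the wrist force passes 120 N, or if a joint passes its speed limit or range.

## Working session

There is one attempt and no reset: what is moved stays moved. The work goes in short steps, each a Python script; the robot and the scene stay as the last script left them, time stands still between calls to the robot, and variables do not carry over. Pictures are saved under pics/ and viewed, and the job is handed in when it is done.

```bash
mkdir -p pics; python3 - <<'E'
from station import r
import cv2,numpy as np
s=r.sense();print(s)
for n in("side","top"):
    d=r.snapshot(n);cv2.imwrite(f"pics/{n}0.png",d["frame"][:,:,::-1])
    print(n,d["fx"],d["fy"],d["cx"],d["cy"],np.round(d["R"],4).tolist(),d["t"])
    np.savez(f"{n}0.npz",**d)
E
```

```text
{'clock': 0.0, 'joints': array([ 6.25836289e+01,  5.26134107e+00,  7.05805698e+01,  9.63182029e-04,
        1.04264896e+02, -3.24566272e+00]), 'joint_vel': array([ 0.03927553, -0.0203454 ,  0.02245729, -0.00176166, -0.0670713 ,
        0.06985308]), 'joint_torque': array([ 1.55639216e-03, -4.46444929e+01, -4.06445074e+01,  7.00194295e-02,
        2.87727808e-02, -1.41532255e-04]), 'tcp_pos': array([0.24567024, 0.54746084, 0.40353792]), 'orientation': array([-1.79893417e+02, -6.97954011e-03,  1.55829522e+02]), 'contact_force': array([-0.25832491,  0.23832966,  0.28734089]), 'torque': array([-0.03582427, -0.02321141,  0.01150142]), 'opening': 0.0879391199387378}
side 460.85383660163876 460.85383660163876 327.03020603063396 200.18721542457496 [[0.9991, 0.0391, 0.0173], [0.0398, -0.7023, -0.7108], [-0.0157, 0.7108, -0.7032]] [-0.48156422  0.23362549  0.68848998]
top 431.5809903050065 431.5809903050065 325.30158714128515 194.77598301667007 [[-0.0271, -0.9996, 0.0123], [-0.9844, 0.0245, -0.1741], [0.1738, -0.0168, -0.9846]] [0.33204248 0.47053368 0.82096837]
```

View pics/side0.png

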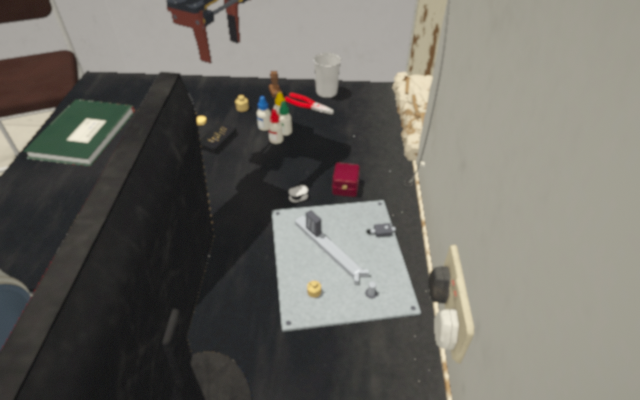

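View pics/top0.png

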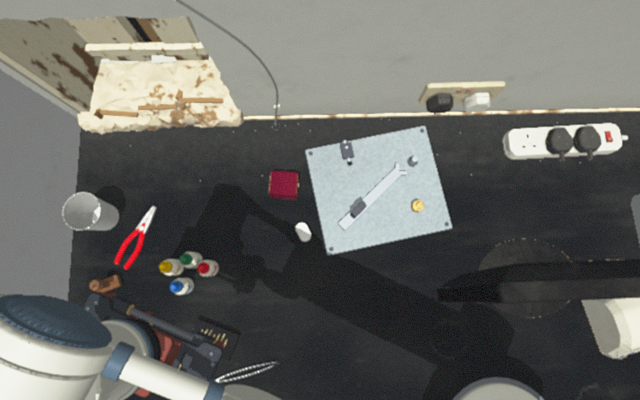

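```bash
cat > h.py <<'E'
import numpy as np,cv2
def ray(d,u,v):
    R=np.array(d["R"]);t=np.array(d["t"]);c=-R.T@t
    w=R.T@np.array([(u-d["cx"])/d["fx"],(v-d["cy"])/d["fy"],1.]);return c,w/np.linalg.norm(w)
def onz(d,u,v,z):
    c,w=ray(d,u,v);return c+w*(z-c[2])/w[2]
def tri(d1,p1,d2,p2):
    c1,w1=ray(d1,*p1);c2,w2=ray(d2,*p2)
    A=np.stack([w1,-w2],1);s=np.linalg.lstsq(A,c2-c1,rcond=None)[0]
    a=c1+w1*s[0];b=c2+w2*s[1];return (a+b)/2,np.linalg.norm(a-b)
def proj(d,X):
    p=np.array(d["R"])@np.array(X)+np.array(d["t"]);return d["fx"]*p[0]/p[2]+d["cx"],d["fy"]*p[1]/p[2]+d["cy"]
E
python3 - <<'E'
import cv2,numpy as np
from h import *
S=dict(np.load("side0.npz"));T=dict(np.load("top0.npz"))
for n,d,(x0,y0,w,h) in(("side",S,(262,180,170,160)),("top",T,(290,115,176,150))):
    c=d["frame"][y0:y0+h,x0:x0+w,::-1];k=4.5
    cv2.imwrite(f"pics/{n}0z.png",cv2.resize(c,None,fx=k,fy=3.7 if n=="side" else 4,interpolation=cv2.INTER_CUBIC) if 0 else cv2.resize(c,None,fx=3.75,fy=3.75,interpolation=cv2.INTER_CUBIC))
    print(n,"cam",-np.array(d["R"]).T@d["t"], proj(d,[0,0,0]))
for p in((307,150),(425,127),(451,228),(328,254),(284,184),(303,231)):print(p,onz(T,*p,0.008))
E
```

```text
side cam [ 0.4826253  -0.30647094  0.65852244] (np.float64(4.686049866273095), np.float64(356.5688759121807))
top cam [0.32953776 0.33413251 0.88622996] (np.float64(499.8554748233352), np.float64(442.1343436688515))
(307, 150) [0.58111955 0.35507615 0.008     ]
(425, 127) [0.62591071 0.10268712 0.008     ]
(451, 228) [0.40909957 0.06388982 0.008     ]
(328, 254) [0.3630686  0.31700766 0.008     ]
(284, 184) [0.50933173 0.4041638  0.008     ]
(303, 231) [0.41081172 0.36656873 0.008     ]
```

View pics/side0z.png

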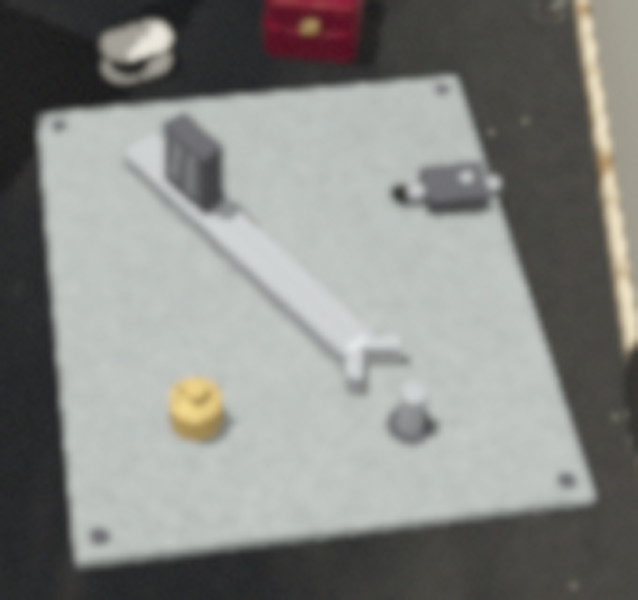

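View pics/top0z.png

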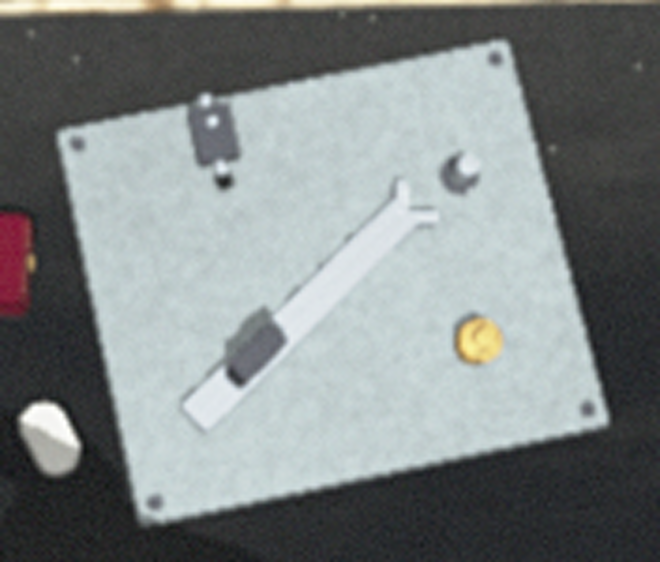

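```bash
python3 - <<'E'
import cv2,numpy as np
from h import *
S=dict(np.load("side0.npz"));T=dict(np.load("top0.npz"))
a=S["frame"][60:400,0:300,::-1];b=T["frame"][210:400,320:640,::-1]
f=lambda i,k:cv2.resize(np.clip(i.astype(float)*2.5+20,0,255).astype(np.uint8),None,fx=k,fy=k)
cv2.imwrite("pics/pS.png",f(a,1.75));cv2.imwrite("pics/pT.png",f(b,2.4))
def board(d):
    im=cv2.GaussianBlur(d["frame"],(3,3),0);h=cv2.cvtColor(im,cv2.COLOR_RGB2HSV)
    m=((h[...,2]>135)&(h[...,1]<60)).astype(np.uint8)
    return m
for n,d,seed in(("S",S,(300,290)),("T",T,(350,230))):
    m=board(d);k,l,st,ce=cv2.connectedComponentsWithStats(m)
    mm=(l==l[seed[1],seed[0]]).astype(np.uint8);print(n,st[l[seed[1],seed[0]]])
    cs,_=cv2.findContours(mm,0,1);c=max(cs,key=cv2.contourArea);hu=cv2.convexHull(c)
    for e in(3,5,8,12):
        q=cv2.approxPolyDP(hu,e,True)
        if len(q)==4:break
    q=q[:,0];print(q.tolist())
    # refine sides with fitLine
    P=c[:,0].astype(float);L=[]
    for i in range(4):
        A,B=q[i].astype(float),q[(i+1)%4].astype(float);u=(B-A)/np.linalg.norm(B-A);nn=np.array([-u[1],u[0]])
        s=(P-A)@u;dd=abs((P-A)@nn);sel=P[(dd<2.5)&(s>8)&(s<np.linalg.norm(B-A)-8)]
        vx,vy,x,y=cv2.fitLine(sel.astype(np.float32),cv2.DIST_HUBER,0,.01,.01)[:,0];L.append(np.cross([x,y,1],[x+vx,y+vy,1]))
    for i in range(4):
        p=np.cross(L[i-1],L[i]);p=p[:2]/p[2];print(p,np.round(onz(d,*p,0.008),4))
E
```

```text
S [  272   200   149   130 14281]
[[382, 200], [419, 313], [283, 329], [273, 212]]
[382.66593633 200.08506482] [0.58   0.3577 0.008 ]
[420.51139078 312.8590737 ] [0.6291 0.1009 0.008 ]
[282.07416441 329.69131763] [0.4093 0.06   0.008 ]
[271.77839282 210.37074431] [0.3612 0.3166 0.008 ]
T [  305   126   147   128 12932]
[[424, 126], [451, 227], [327, 252], [305, 151]]
[424.57043902 125.53152664] [0.6292 0.1034 0.008 ]
[451.4896722  227.69661014] [0.4097 0.0628 0.008 ]
[327.4851383  254.37297179] [0.3624 0.3181 0.008 ]
[305.14942636 149.8553431 ] [0.5815 0.359  0.008 ]
```

View pics/pS.png

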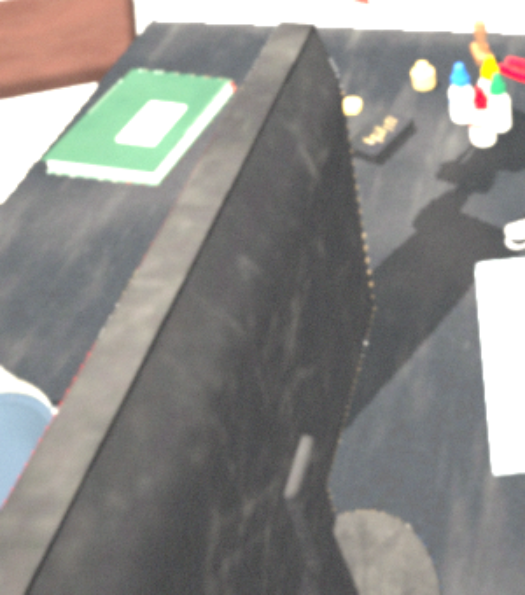

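View pics/pT.png

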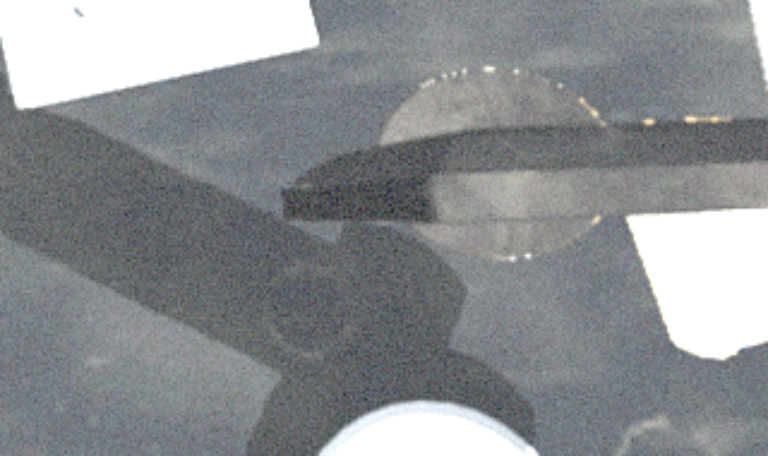

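```bash
python3 - <<'E'
import cv2,numpy as np
from h import *
S=dict(np.load("side0.npz"));T=dict(np.load("top0.npz"))
print(tri(S,(177,75),T,(439,289)),tri(S,(163,74.5),T,(439,301)))
b=lambda n,u,v:(u/3.75+(262 if n=="S" else 290),v/3.75+(180 if n=="S" else 115))
# board frame avg corners
C={"x+y-":[(.5800,.3577),(.5815,.3590)],"x-y-":[(.6291,.1009),(.6292,.1034)],"x-y+":[(.4093,.06),(.4097,.0628)],"x+y+":[(.3612,.3166),(.3624,.3181)]}
C={k:np.mean(v,0) for k,v in C.items()}
ex=(C["x+y-"]-C["x-y-"]+C["x+y+"]-C["x-y+"])/2;print("len",np.linalg.norm(ex));ex/=np.linalg.norm(ex)
ey=(C["x-y+"]-C["x-y-"]+C["x+y+"]-C["x+y-"])/2;print(np.linalg.norm(ey),"dot",ex@ey/np.linalg.norm(ey))
ey=np.array([-ex[1],ex[0]]);ctr=np.mean(list(C.values()),0)
o=ctr-ex*.084-ey*.040
print("ex",ex,np.degrees(np.arctan2(ex[1],ex[0])),"post from board",o)
f=lambda a:(np.round(a[0],4),round(a[1],4),"board xy",np.round([(a[0][:2]-o)@ex,(a[0][:2]-o)@ey],4))
print("post top",f(tri(S,b("S",415,390),T,b("T",467,162))))
# rib top corners in S & T
print("rib top", f(tri(S,b("S",193,136),T,b("T",263,355))))
E
```

```text
(array([0.29582816, 0.19172049, 0.36992135]), np.float64(0.019451067460749347)) (array([0.2805376 , 0.19185911, 0.36969769]), np.float64(0.022870730004100028))
len 0.2605440617726683
0.22307679311169953 dot 0.0012095279038982136
ex [-0.18442178  0.98284719] 100.62742286737448 post from board [0.55010532 0.13463021]
post top (array([0.551 , 0.1353, 0.0334]), np.float64(0.0006), 'board xy', array([ 0.0005, -0.001 ]))
rib top (array([0.4455, 0.2539, 0.0622]), np.float64(0.0028), 'board xy', array([0.1366, 0.0808]))
```

```bash
python3 - <<'E'
import numpy as np
from h import *
from station import r
S=dict(np.load("side0.npz"));T=dict(np.load("top0.npz"))
for p in((439,289),(439,301)):
    for z in(.2,.25,.3,.35,.37,.4,.45):
        X=onz(T,*p,z);print(p,X.round(3),np.round(proj(S,X)))
for p in((177,75),(163,74.5)):
    for z in(.25,.3,.35,.37,.4,.45):
        X=onz(S,*p,z);print(p,X.round(3),np.round(proj(T,X)))
rows=[];zs=[]
A=[];B=[]
for rr in(.4,.5,.6,.7):
  for z in(.2,.3,.4):
    az=np.radians(62.5);q=r.inverse_kinematics([rr*np.cos(az),rr*np.sin(az),z],[180,0,156])
    if q is None: continue
    a,b=np.radians(q[1]),np.radians(q[1]+q[2])
    A.append([1,np.sin(a),np.sin(b),np.cos(b),0]);B.append(rr)
    A.append([0,np.cos(a),np.cos(b),-np.sin(b),1]);B.append(z)
x,res,*_=np.linalg.lstsq(np.array(A),np.array(B),rcond=None);print("a1,L2,L3,offs,d1-d6",x,res)
for az in(0,30,60):
  for tilt in(-30,0,30):
    pass
E
```

```text
(439, 289) [0.297 0.149 0.2  ] [202. 199.]
(439, 289) [0.299 0.163 0.25 ] [200. 166.]
(439, 289) [0.302 0.176 0.3  ] [198. 130.]
(439, 289) [0.304 0.19  0.35 ] [195.  91.]
(439, 289) [0.305 0.195 0.37 ] [194.  74.]
(439, 289) [0.307 0.203 0.4  ] [192.  48.]
(439, 289) [0.309 0.217 0.45 ] [188.   0.]
(439, 301) [0.279 0.151 0.2  ] [190. 198.]
(439, 301) [0.283 0.164 0.25 ] [188. 165.]
(439, 301) [0.286 0.177 0.3  ] [186. 129.]
(439, 301) [0.29  0.191 0.35 ] [184.  90.]
(439, 301) [0.291 0.196 0.37 ] [183.  73.]
(439, 301) [0.294 0.204 0.4  ] [181.  47.]
(439, 301) [0.297 0.217 0.45 ] [178.  -0.]
(177, 75) [0.204 0.398 0.25 ] [277. 363.]
(177, 75) [0.238 0.311 0.3  ] [339. 342.]
(177, 75) [0.272 0.225 0.35 ] [411. 317.]
(177, 75) [0.286 0.191 0.37 ] [444. 306.]
(177, 75) [0.306 0.139 0.4  ] [497. 288.]
(177, 75) [0.34  0.053 0.45 ] [598. 253.]
(163, 74.5) [0.18  0.398 0.25 ] [277. 382.]
(163, 74.5) [0.217 0.311 0.3  ] [340. 359.]
(163, 74.5) [0.254 0.225 0.35 ] [412. 333.]
(163, 74.5) [0.269 0.191 0.37 ] [445. 321.]
(163, 74.5) [0.291 0.139 0.4  ] [498. 302.]
(163, 74.5) [0.328 0.053 0.45 ] [600. 265.]
a1,L2,L3,offs,d1-d6 [ 0.00111853  0.37184777  0.55846414  0.09684982 -0.00947383] [2.86151661e-08]
```

```bash
cat > kin.py <<'E'
import numpy as np
from scipy.spatial.transform import Rotation as Ro
from station import r
A=[];B=[];n=0
for az_ in(62.,30.):
  az=np.radians(az_)
  for rr in(.4,.5,.6,.7):
   for z in(.2,.3,.4):
    for tl in(-25,0,25):
     d=np.array([np.sin(np.radians(tl)),0,-np.cos(np.radians(tl))]) # in plane tool dir
     zt=Ro.from_euler('z',az).apply(d); yt=Ro.from_euler('z',az).apply([0,1,0]); xt=np.cross(yt,zt)
     M=Ro.from_matrix(np.stack([xt,yt,zt],1))
     q=r.inverse_kinematics([rr*np.cos(az),rr*np.sin(az),z],M.as_euler('xyz',degrees=True).tolist())
     if q is None: continue
     a,b=np.radians(q[1]),np.radians(q[1]+q[2])
     A.append([1,np.sin(a),np.sin(b),np.cos(b),0,d[0]]);B.append(rr)
     A.append([0,np.cos(a),np.cos(b),-np.sin(b),1,d[2]]);B.append(z)
x,res,*_=np.linalg.lstsq(np.array(A),np.array(B),rcond=None);print("n",len(B),"a1,L2,L3,offs,d1,d6",x.round(4),res)
def chk(X,Y,z,yaw):
    q=r.inverse_kinematics([X,Y,z],[180,0,yaw])
    if q is None: print(X,Y,z,yaw,None);return
    a,b=np.radians(q[1]),np.radians(q[1]+q[2]);a1,L2,L3,of,d1,d6=x
    e=np.array([a1+L2*np.sin(a),d1+L2*np.cos(a)]);w=e+L3*np.array([np.sin(b),np.cos(b)])+of*np.array([np.cos(b),-np.sin(b)])
    print((X,Y,z,yaw),"q",np.round(q,1),"az",round(float(q[0]),1),"elbow",e.round(3),"wrist",w.round(3))
if __name__=="__main__":
    for p in((.45,.256,.215),(.5,.26,.215),(.53,.262,.215),(.246,.547,.404),(.45,.256,.33)):
      for yaw in(30,120,-150):
        chk(*p,yaw)
E
python3 kin.py
```

```text
n 144 a1,L2,L3,offs,d1,d6 [0.0012 0.3718 0.5584 0.0969 0.158  0.1674] [5.36427321e-07]
(0.45, 0.256, 0.215, 30) q [25.9 -4.8 99.9 -0.  84.9 85.9] az 25.9 elbow [-0.03   0.529] wrist [0.518 0.382]
(0.45, 0.256, 0.215, 120) q [25.9 -4.8 99.9  0.  84.9 -4.1] az 25.9 elbow [-0.03   0.529] wrist [0.518 0.382]
(0.45, 0.256, 0.215, -150) q [ 25.9  -4.8  99.9   0.   84.9 -94.1] az 25.9 elbow [-0.03   0.529] wrist [0.518 0.382]
(0.5, 0.26, 0.215, 30) q [24.   2.3 92.9 -0.  84.8 84. ] az 24.0 elbow [0.016 0.529] wrist [0.564 0.382]
(0.5, 0.26, 0.215, 120) q [24.   2.3 92.9  0.  84.8 -6. ] az 24.0 elbow [0.016 0.529] wrist [0.564 0.382]
(0.5, 0.26, 0.215, -150) q [ 24.    2.3  92.9   0.   84.8 -96. ] az 24.0 elbow [0.016 0.529] wrist [0.564 0.382]
(0.53, 0.262, 0.215, 30) q [23.   6.5 88.5 -0.  85.  83. ] az 23.0 elbow [0.043 0.527] wrist [0.591 0.382]
(0.53, 0.262, 0.215, 120) q [23.   6.5 88.5  0.  85.  -7. ] az 23.0 elbow [0.043 0.527] wrist [0.591 0.382]
(0.53, 0.262, 0.215, -150) q [ 23.    6.5  88.5   0.   85.  -97. ] az 23.0 elbow [0.043 0.527] wrist [0.591 0.382]
(0.246, 0.547, 0.404, 30) q [ 62.5   5.2  70.6  -0.  104.2 122.5] az 62.5 elbow [0.035 0.528] wrist [0.6   0.571]
(0.246, 0.547, 0.404, 120) q [ 62.5   5.2  70.6  -0.  104.2  32.5] az 62.5 elbow [0.035 0.528] wrist [0.6   0.571]
(0.246, 0.547, 0.404, -150) q [ 62.5   5.2  70.6   0.  104.2 -57.5] az 62.5 elbow [0.035 0.528] wrist [0.6   0.571]
(0.45, 0.256, 0.33, 30) q [25.9 -7.6 90.7 -0.  96.9 85.9] az 25.9 elbow [-0.048  0.527] wrist [0.518 0.497]
(0.45, 0.256, 0.33, 120) q [25.9 -7.6 90.7  0.  96.9 -4.1] az 25.9 elbow [-0.048  0.527] wrist [0.518 0.497]
(0.45, 0.256, 0.33, -150) q [ 25.9  -7.6  90.7   0.   96.9 -94.1] az 25.9 elbow [-0.048  0.527] wrist [0.518 0.497]
```

```bash
python3 - <<'E'
import cv2,numpy as np
from h import *
S=dict(np.load("side0.npz"));T=dict(np.load("top0.npz"))
b=lambda n,u,v:(int(u/3.75+(262 if n=="S" else 290)),int(v/3.75+(180 if n=="S" else 115)))
for n,d,ps in(("S",S,[(260,250),(310,300),(150,158),(120,300),(300,450),(192,165)]),("T",T,[(330,280),(380,230),(210,405),(150,200),(350,400),(258,355)])):
    for p in ps:
        u,v=b(n,*p);print(n,p,d["frame"][v,u])
a=T["frame"][250:400,0:330,::-1]
cv2.imwrite("pics/arm.png",cv2.resize(a,None,fx=2.4,fy=2.4))
o=np.array([.5505,.1350]);ex=np.array([-.18442,.98285]);ey=np.array([-ex[1],ex[0]])
for n,d,roi in(("S",S,(262,180,170,160)),("T",T,(290,115,176,150))):
    x0,y0,w,h=roi;im=d["frame"].astype(int)
    lo=np.percentile
    g=im[y0:y0+h,x0:x0+w]
    # redness relative to green: bar is neutral/bluish, board greenish
    m=((g[...,0]-g[...,1]>-6)&(g.sum(2)>480)).astype(np.uint8)
    k,l,st,ce=cv2.connectedComponentsWithStats(m)
    for i in range(1,k):
        if st[i,4]>60: print(n,i,st[i],ce[i])
    cv2.imwrite(f"pics/m{n}.png",cv2.resize(m*255,None,fx=3.5,fy=3.5,interpolation=0))
E
```

```text
S (260, 250) [207 210 211]
S (310, 300) [207 210 210]
S (150, 158) [206 210 210]
S (120, 300) [186 191 188]
S (300, 450) [190 195 192]
S (192, 165) [114 114 116]
T (330, 280) [220 227 231]
T (380, 230) [222 228 233]
T (210, 405) [223 230 234]
T (150, 200) [188 200 203]
T (350, 400) [195 209 210]
T (258, 355) [109 111 117]
S 2 [155   3   9  39 157] [158.63694268  22.14649682]
S 3 [33  6 13 10 84] [39.16666667 10.6547619 ]
S 4 [   11    21   147   129 10446] [78.84558683 88.09295424]
S 8 [161  45   9  47 198] [165.26262626  67.54040404]
T 1 [  0   0  40   4 124] [18.37096774  1.08064516]
T 2 [ 45   0  94   3 147] [83.82993197  0.37414966]
T 41 [123  84  12  14 123] [128.2195122   90.49593496]
T 47 [  6 107  15  19 184] [ 13.04891304 115.70652174]
```

View pics/arm.png

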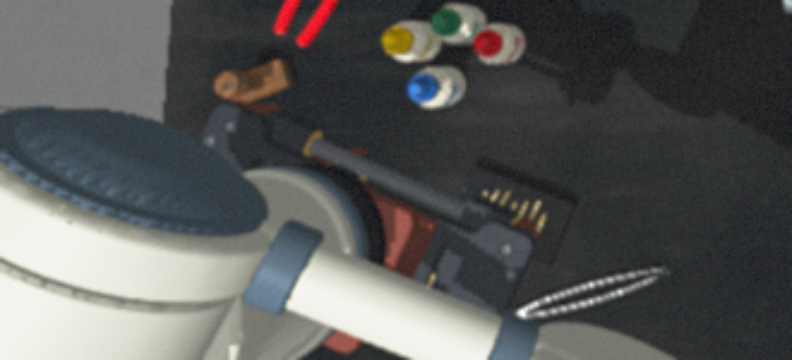

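View pics/mT.png

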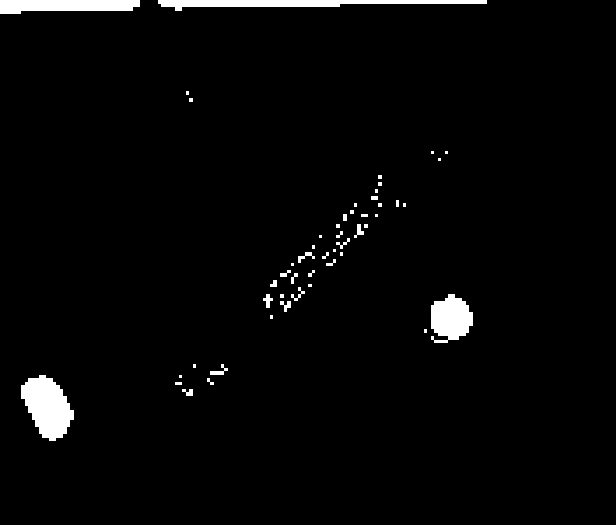

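```bash
cat > bar.py <<'E'
import cv2,numpy as np
from h import *
o=np.array([.5505,.1350]);ex=np.array([-.18442,.98285]);ey=np.array([-ex[1],ex[0]])
def measure(n,d,tag,thr):
    x0,y0,w,h=(262,190,170,150) if n=="S" else (295,125,165,130)
    g=cv2.GaussianBlur(d["frame"],(3,3),0).astype(int)[y0:y0+h,x0:x0+w]
    m=((g[...,0]>thr)&(g.max(2)-g.min(2)<25)).astype(np.uint8)
    k,l,st,ce=cv2.connectedComponentsWithStats(m)
    # bar: lines from body contour between rib and fork, on plane z=.022
    pts=[]
    for i in range(1,k):
        if st[i,4]<15: continue
        ys,xs=np.where(l==i)
        P=np.array([onz(d,x+x0,y+y0,.022)[:2] for x,y in zip(xs,ys)])
        bx=(P-o)@ex;by=(P-o)@ey
        if bx.mean()<-.04 or bx.mean()>.2 or by.mean()<-.03 or by.mean()>.13: continue
        print(n,st[i],"board ctr",np.round([bx.mean(),by.mean()],4));pts.append(np.stack([bx,by],1))
    return pts
def rib(n,d):
    x0,y0,w,h=(262,190,170,150) if n=="S" else (295,125,165,130)
    g=cv2.GaussianBlur(d["frame"],(3,3),0).astype(int)[y0:y0+h,x0:x0+w]
    m=((g.max(2)<140)).astype(np.uint8)
    k,l,st,ce=cv2.connectedComponentsWithStats(m)
    for i in range(1,k):
        if 40<st[i,4]<400:
            q=onz(d,ce[i][0]+x0,ce[i][1]+y0,.042)[:2];print(n,"dark",st[i],ce[i]+[x0,y0],np.round([(q-o)@ex,(q-o)@ey],4),q)
if __name__=="__main__":
    S=dict(np.load("side0.npz"));T=dict(np.load("top0.npz"))
    for n,d,thr in(("S",S,200),("T",T,211)):
        pts=measure(n,d,"0",thr);rib(n,d)
        if pts:
            P=max(pts,key=len);c=P.mean(0);u,s,v=np.linalg.svd(P-c);t=v[0]*np.sign(v[0,0]);print(n,"axis ang",np.arctan2(t[1],t[0]),"c",c,"range",((P-c)@t).min(),((P-c)@t).max(),"width",np.ptp((P-c)@v[1]))
            A=np.concatenate(pts);cv=cv2.minAreaRect(A.astype(np.float32)*1000);print(cv)
E
python3 bar.py
```

```text
S [35 27  7  9 43] board ctr [0.1663 0.1001]
S [ 56  49  50  40 411] board ctr [0.0726 0.0392]
S dark [ 44  21  17  26 290] [313.74827586 223.63448276] [0.1371 0.0793] [0.44724998 0.25512619]
S dark [104 100  12   8  61] [371.98360656 293.75409836] [-0.0237  0.0069] [0.54811645 0.1104887 ]
S axis ang 0.5768707361335423 c [0.07257889 0.0392149 ] range -0.051117164776372306 0.05624968055009745 width 0.02578321459005429
((103.0524673461914, 55.579891204833984), (170.63525390625, 25.78107452392578), 31.318130493164062)
T [ 69  39  42  43 389] board ctr [0.0755 0.0401]
T [ 45  90  14  14 104] board ctr [0.1637 0.0954]
T dark [ 55  73  15  20 168] [356.7797619  207.60119048] [0.1394 0.0749] [0.45121469 0.25819232]
T axis ang 0.5681828895166763 c [0.07552117 0.04013603] range -0.05470655559127983 0.050698494607148856 width 0.024707203051302494
((100.60734558105469, 57.39250946044922), (170.2897186279297, 24.705888748168945), 32.591182708740234)
```

```bash
python3 - <<'E'
from station import r
import cv2,numpy as np
r.reach([.448,.2547,.40],[180,0,133.2])
s=r.sense();print(s["clock"],s["tcp_pos"],s["orientation"],s["contact_force"])
for n in("side","top"):
    d=r.snapshot(n);cv2.imwrite(f"pics/{n}1.png",d["frame"][:,:,::-1]);np.savez(f"{n}1.npz",**d)
E
```

```text
1.4333 [0.44773234 0.25540872 0.40002934] [ 1.79988009e+02 -2.30111610e-02  1.33269373e+02] [-0.73582063  0.41344453  0.21924757]
```

View pics/side1.png

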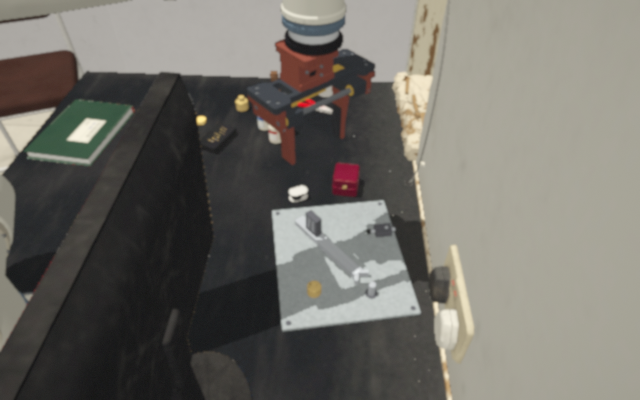

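View pics/top1.png

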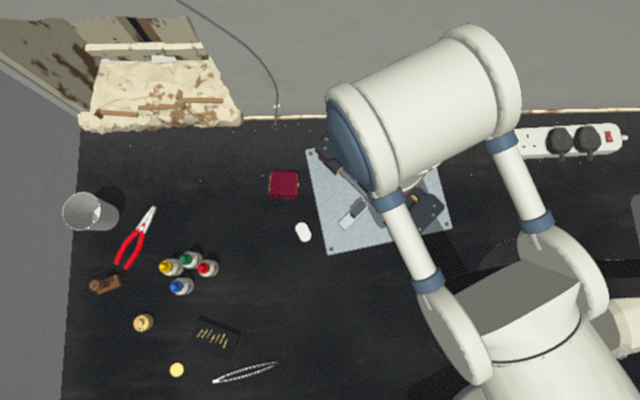

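```bash
python3 - <<'E'
import cv2,numpy as np
from h import *
from scipy.optimize import least_squares
T=dict(np.load("top1.npz"))
def P(tcp,j1,p):
    a=np.radians(j1);u=np.array([np.cos(a),np.sin(a),0]);l=np.array([-u[1],u[0],0])
    return np.array(tcp)+[0,0,.1674]+p[0]*u+p[1]*l+[0,0,p[2]]
ob=[((.2457,.5475,.4035),62.58,(52,321)),((.4477,.2554,.4),25.9,(350,148))]
f=lambda p:np.concatenate([np.array(proj(T,P(t,j,p)))-uv for t,j,uv in ob])
s=least_squares(f,[0,.05,0]);print(s.x,s.fun)
print(proj(T,P(*ob[1][:2],[0,0,0])),proj(T,ob[1][0]))
a=T["frame"][0:400,300:640,::-1];cv2.imwrite("pics/arm1.png",cv2.resize(a,None,fx=1.5,fy=1.5))
E
```

```text
[ 0.0711671   0.01344331 -0.18858429] [ 15.44440062  14.52632988  -4.74283747 -23.20129278]
(np.float64(417.31641658767376), np.float64(114.14844043487767)) (np.float64(385.25135317300686), np.float64(165.82594208585215))
```

View pics/arm1.png

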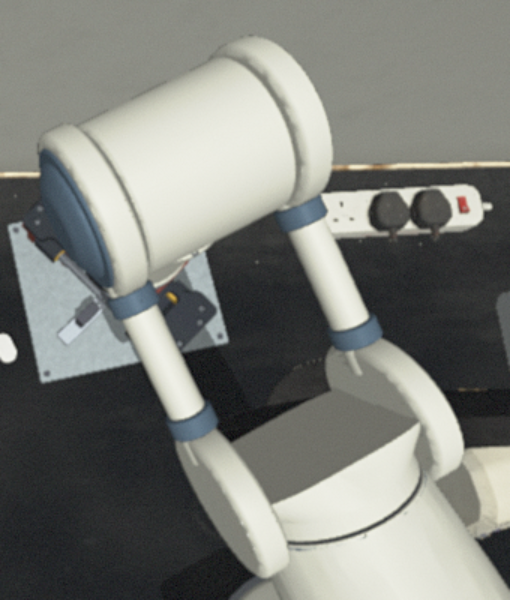

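```bash
python3 - <<'E'
import cv2,numpy as np
from h import *
T=dict(np.load("top1.npz"));S=dict(np.load("side1.npz"))
def line(tcp,j1,r0,z0,z1,Lr):
    a=np.radians(j1);u=np.array([np.cos(a),np.sin(a),0]);w=np.array(tcp)+[0,0,.1674]
    for k in np.linspace(0,1,5):
        X=w-u*Lr*k+[0,0,(z1-z0)*k];print(X.round(3),"S",np.round(proj(S,X)),"T",np.round(proj(T,X)))
print("now");line((.4477,.2554,.4),25.9,0,0,0.05,.5)
print("tgt");line((.448,.2547,.215),25.9,0,0,0.05,.5)
print("az62 low");line((.2457,.5475,.215),62.6,0,0,.05,.5)
a,b=np.radians(-7.6-0.),np.radians(0)
from station import r
print(r.sense()["joints"])
for p in((427,280),(387,198),(501,135),(537,220),(453,380)):
    for z in(.55,.6,.65):
        X=onz(T,*p,z);aa=np.radians(25.9);w=np.array([.4477,.2554]);d=X[:2]-w
        print(p,z,"fwd",round(d@[np.cos(aa),np.sin(aa)],3),"left",round(d@[-np.sin(aa),np.cos(aa)],3))
E
```

```text
now
[0.448 0.255 0.567] S [ 313. -129.] T [417. 114.]
[0.335 0.201 0.58 ] S [ 185. -137.] T [508. 258.]
[0.223 0.146 0.592] S [  26. -148.] T [620. 434.]
[0.11  0.092 0.605] S [-177. -162.] T [760. 654.]
[-0.002  0.037  0.617] S [-447. -180.] T [941. 940.]
tgt
[0.448 0.255 0.382] S [314.  46.] T [384. 169.]
[0.336 0.2   0.395] S [216.  54.] T [439. 262.]
[0.223 0.145 0.407] S [101.  63.] T [501. 368.]
[0.111 0.091 0.42 ] S [-37.  75.] T [572. 490.]
[-0.002  0.036  0.432] S [-206.   89.] T [655. 630.]
az62 low
[0.246 0.548 0.382] S [208. -36.] T [129. 353.]
[0.188 0.437 0.395] S [154. -22.] T [227. 409.]
[0.131 0.326 0.407] S [85. -4.] T [333. 470.]
[0.073 0.215 0.42 ] S [-5. 20.] T [450. 537.]
[0.016 0.104 0.432] S [-130.   53.] T [580. 611.]
[ 2.59535327e+01 -7.85980123e+00  8.38671893e+01  1.48076425e-02
  1.03994416e+02 -1.73561119e+01]
(427, 280) 0.55 fwd -0.116 left 0.053
(427, 280) 0.6 fwd -0.109 left 0.063
(427, 280) 0.65 fwd -0.103 left 0.073
(387, 198) 0.55 fwd -0.046 left 0.049
(387, 198) 0.6 fwd -0.05 left 0.06
(387, 198) 0.65 fwd -0.054 left 0.071
(501, 135) 0.55 fwd -0.043 left -0.059
(501, 135) 0.6 fwd -0.047 left -0.032
(501, 135) 0.65 fwd -0.052 left -0.005
(537, 220) 0.55 fwd -0.116 left -0.048
(537, 220) 0.6 fwd -0.109 left -0.022
(537, 220) 0.65 fwd -0.103 left 0.003
(453, 380) 0.55 fwd -0.187 left 0.072
(453, 380) 0.6 fwd -0.17 left 0.079
(453, 380) 0.65 fwd -0.153 left 0.087
```

```bash
cat > g.py <<'E'
import numpy as np
from scipy.spatial.transform import Rotation as Ro
from h import *
o=np.array([.5505,.1350]);BA=100.627
ex=np.array([-.18442,.98285]);ey=np.array([-ex[1],ex[0]])
TILT=40.
def pose(g,ang,tilt=TILT,back=0):
    """g: grip point xyz, ang: bar world angle deg (fork->free end)"""
    a=np.radians(ang);t=np.radians(tilt);b=np.array([np.cos(a),np.sin(a),0])
    z=-np.sin(t)*b-np.cos(t)*np.array([0,0,1.]);y=np.array([np.sin(a),-np.cos(a),0]);x=np.cross(y,z)
    M=Ro.from_matrix(np.stack([x,y,z],1))
    return (np.array(g)-(.163+back)*z).tolist(),M.as_euler('xyz',degrees=True).tolist()
def gripof(s):
    M=Ro.from_euler('xyz',s["orientation"],degrees=True).as_matrix()
    g=np.array(s["tcp_pos"])+.163*M[:,2];a=np.degrees(np.arctan2(-M[0,1]*-1,-M[1,1]))
    return g,a   # y=(sin a,-cos a)
def frm(g):return np.array([(g[:2]-o)@ex,(g[:2]-o)@ey])
E
python3 - <<'E'
from g import *
from station import r
import kin
a1,L2,L3,of,d1,d6=kin.x
for t in(30,35,40,45):
  for g,a in(((.448,.2547,.048),133.2),((.47,.235,.048),133.2),((.52,.262,.048),100.6),((.54,.262,.048),96),((.51,.258,.048),109)):
    p,e=pose(g,a,t);q=r.inverse_kinematics(p,e)
    if q is None: print(t,g,a,None);continue
    z=Ro.from_euler('xyz',e,degrees=True).as_matrix()[:,2];w=np.array(p)-d6*z
    aa=np.radians(q[0]);b=np.radians(q[1]+q[2]);k=(w[0]-.29)/np.cos(aa)
    print(t,g[:2],a,np.round(q,0),"wrist",w.round(3),"at x=.29: y",round(w[1]-k*np.sin(aa),3),"edge",round(w[1]-k*np.sin(aa)-.075/np.cos(aa),3),"z",round(w[2]-k*np.cos(b)/np.sin(b),3))
E
```

```text
n 144 a1,L2,L3,offs,d1,d6 [0.0012 0.3718 0.5584 0.0969 0.158  0.1674] [5.36427321e-07]
30 (0.448, 0.2547) 133.2 [ 44.  -5. 105. -30.  82.   6.] wrist [0.335 0.375 0.334] at x=.29: y 0.331 edge 0.226 z 0.345
30 (0.47, 0.235) 133.2 [ 41.  -5. 105. -30.  80.   3.] wrist [0.357 0.355 0.334] at x=.29: y 0.297 edge 0.198 z 0.35
30 (0.52, 0.262) 100.6 [ 38.  17.  82. -27.  96.  28.] wrist [0.49  0.424 0.334] at x=.29: y 0.269 edge 0.174 z 0.372
30 (0.54, 0.262) 96 [ 36.  21.  77. -26.  98.  30.] wrist [0.523 0.426 0.334] at x=.29: y 0.255 edge 0.162 z 0.373
30 (0.51, 0.258) 109 [ 39.  12.  87. -28.  92.  22.] wrist [0.456 0.414 0.334] at x=.29: y 0.279 edge 0.183 z 0.37
35 (0.448, 0.2547) 133.2 [ 47.  -3. 105. -35.  82.  10.] wrist [0.318 0.393 0.319] at x=.29: y 0.362 edge 0.252 z 0.327
35 (0.47, 0.235) 133.2 [ 44.  -3. 105. -36.  81.   7.] wrist [0.34  0.373 0.319] at x=.29: y 0.325 edge 0.221 z 0.333
35 (0.52, 0.262) 100.6 [ 40.  20.  80. -30.  98.  30.] wrist [0.485 0.448 0.319] at x=.29: y 0.286 edge 0.188 z 0.362
35 (0.54, 0.262) 96 [ 38.  24.  75. -30. 100.  32.] wrist [0.52  0.45  0
[... 628 characters left out ...]
40 (0.51, 0.258) 109 [ 43.  17.  85. -36.  95.  26.] wrist [0.441 0.459 0.301] at x=.29: y 0.318 edge 0.215 z 0.346
45 (0.448, 0.2547) 133.2 [ 52.   0. 106. -45.  85.  18.] wrist [0.288 0.425 0.282] at x=.29: y 0.427 edge 0.305 z 0.281
45 (0.47, 0.235) 133.2 [ 49.  -0. 106. -45.  82.  15.] wrist [0.31  0.405 0.282] at x=.29: y 0.382 edge 0.269 z 0.29
45 (0.52, 0.262) 100.6 [ 43.  25.  77. -38. 103.  32.] wrist [0.477 0.492 0.282] at x=.29: y 0.317 edge 0.215 z 0.337
45 (0.54, 0.262) 96 [ 41.  29.  71. -37. 105.  33.] wrist [0.516 0.494 0.282] at x=.29: y 0.298 edge 0.198 z 0.339
45 (0.51, 0.258) 109 [ 45.  20.  84. -40.  98.  28.] wrist [0.434 0.479 0.282] at x=.29: y 0.336 edge 0.23 z 0.331
```

```bash
sed -i 's/^TILT=.*/TILT=42./' g.py; python3 - <<'E'
from g import *
from station import r
T=dict(np.load("top0.npz"));S=dict(np.load("side0.npz"))
X,e=tri(S,(368.7,231.2),T,(349.7,163));print("tip",X,e,frm(X))
g0=np.array([.448,.2547,.050])
p,e=pose(g0,133.2,back=.13)
r.reach(p,e)
s=r.sense();print(s["clock"],gripof(s),np.round(s["contact_force"],2),np.round(s["joints"],1))
import cv2
for n in("side","top"):
    d=r.snapshot(n);cv2.imwrite(f"pics/{n}2.png",d["frame"][:,:,::-1]);np.savez(f"{n}2.npz",**d)
E
```

```text
tip [0.54912524 0.26672279 0.01456127] 0.0001148402451627733 [ 0.12971727 -0.02294114]
2.2667 (array([0.38822246, 0.31888076, 0.14712267]), np.float64(133.2839932773527)) [-0.06  0.06  1.19] [ 60.1  -2.5  96.6 -40.2  98.   15.3]
```

View pics/side2.png

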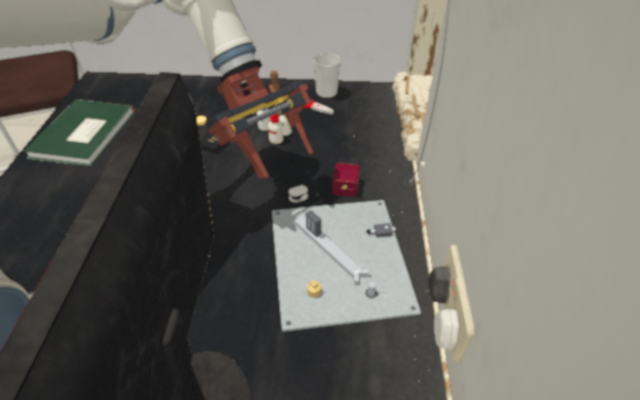

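View pics/top2.png

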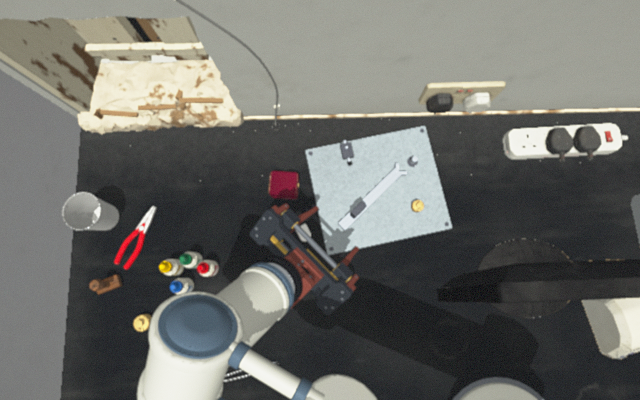

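```bash
sed -i 's/^TILT=.*/TILT=47./' g.py; python3 - <<'E'
from g import *
from station import r
g0=np.array([.448,.2547,.050])
p,e=pose(g0,133.0,back=.08);r.reach(p,e)
p,e=pose(g0,133.0);r.servo_line(p,e,speed=.08)
s=r.sense();print(s["clock"],gripof(s),np.round(s["contact_force"],2),np.round(s["torque"],2))
import cv2
for n in("side","top"):
    d=r.snapshot(n);cv2.imwrite(f"pics/{n}3.png",cv2.resize(d["frame"][120:300,260:460,::-1],None,fx=3,fy=3));np.savez(f"{n}3.npz",**d)
E
```

```text
3.8333 (array([0.44808766, 0.25510764, 0.05041812]), np.float64(133.0155376481418)) [ 0.21 -0.15  0.24] [ 0.22  0.25 -0.02]
```

View pics/side3.png

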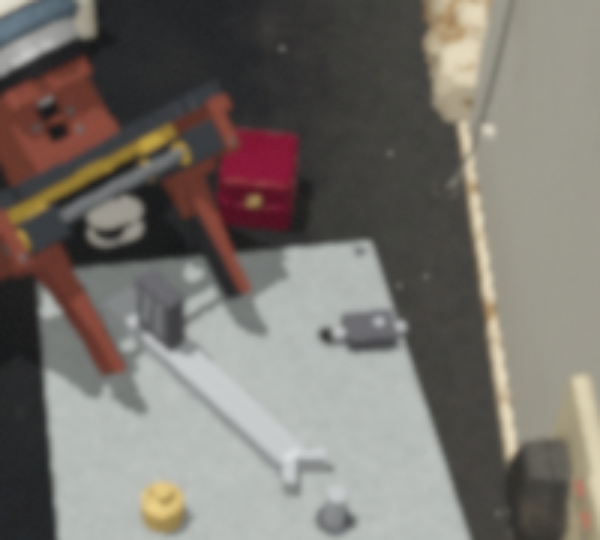

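View pics/top3.png

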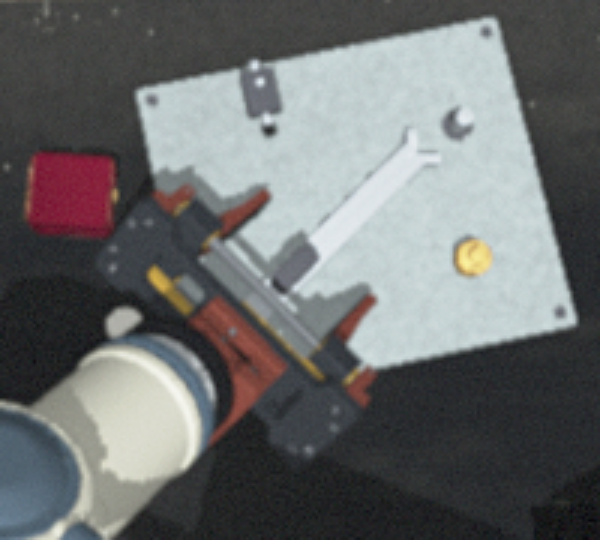

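```bash
python3 - <<'E'
from g import *
from station import r
r.grab(20)
s=r.sense();print(s["clock"],s["opening"],gripof(s),np.round(s["contact_force"],2),np.round(s["torque"],2))
r.wait(.2)
f=[]
for i in range(5):
    s=r.sense();f.append(s["contact_force"]);r.wait(.03)
print(np.round(f,2),s["clock"],gripof(s))
import cv2
for n in("side","top"):
    d=r.snapshot(n);cv2.imwrite(f"pics/{n}4.png",cv2.resize(d["frame"][120:300,260:460,::-1],None,fx=3,fy=3));np.savez(f"{n}4.npz",**d)
E
```

```text
5.0583 0.013999731244108778 (array([0.44809781, 0.25486435, 0.05001224]), np.float64(133.01958440612125)) [ 0.42  1.51 -1.01] [0.34 0.15 0.11]
[[ 1.12  0.91 -0.78]
 [ 0.74  1.21 -1.06]
 [ 0.44  1.25 -1.18]
 [ 1.51  1.13 -0.92]
 [ 1.58  0.71 -1.15]] 5.3917 (array([0.44808807, 0.25483128, 0.04998858]), np.float64(133.01695690973165))
```

View pics/side4.png

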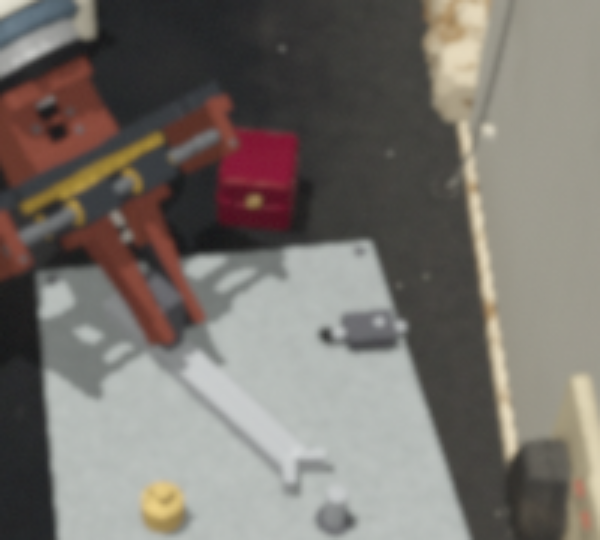

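View pics/top4.png

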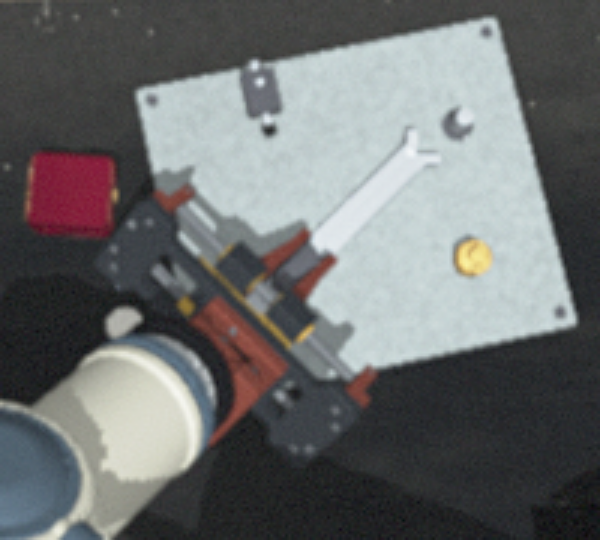

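```bash
python3 - <<'E'
from g import *
T=dict(np.load("top4.npz"));S=dict(np.load("side4.npz"))
b=np.array([-.682,.731]);n=np.array([-b[1],b[0]])
g=np.array([.4481,.2548])
for d,ps in((T,[(411,133),(437,158)]),(S,[(328,458),(291,486)])):
    X=[onz(d,260+u/3,120+v/3,.022)[:2] for u,v in ps]
    print([ (np.round((x-g)@b,4),np.round((x-g)@n,4)) for x in X])
X,e=tri(S,(260+337/3,120+493/3),T,(260+463/3,120+117/3));print("post",X,e,"rel grip along/perp",(o-g)@b,(o-g)@n)
E
```

```text
[(np.float64(-0.1263), np.float64(-0.0107)), (np.float64(-0.1263), np.float64(0.014))]
[(np.float64(-0.1323), np.float64(-0.0118)), (np.float64(-0.1327), np.float64(0.0174))]
post [0.55017796 0.13550168 0.03195104] 0.00026064724788796235 rel grip along/perp -0.1574106 0.00684920000000003
```

```bash
cat > ctl.py <<'E'
from g import *
from station import r
import json
def F(n=4,dt=.015):
    f=[]
    for i in range(n):
        f.append(r.sense()["contact_force"]);r.wait(dt)
    return np.mean(f,0)
def bn(ang):
    a=np.radians(ang);return np.array([np.cos(a),np.sin(a),0]),np.array([-np.sin(a),np.cos(a),0])
def go(g,ang,speed=.03):
    p,e=pose(g,ang);r.servo_line(p,e,speed=speed)
E
python3 - <<'E'
from ctl import *
ang=133.0;b,n=bn(ang);g=np.array([.448,.2547,.050])
f0=F();print("f0",f0@b,f0@n,f0[2])
g1=g+.005*n-.012*b;go(g1,ang,.03)
f=F();print(r.sense()["clock"],"half",f@b,f@n,f[2],gripof(r.sense()))
g1=g+.005*n-.020*b;go(g1,ang,.02)
f=F();fs=f;print(r.sense()["clock"],f@b,f@n,f[2])
k=.020
while k<.036:
    k+=.0008;g1=g+.005*n-k*b;go(g1,ang,.02);f=F();d=f-fs
    print(round(k,4),round(r.sense()["clock"],2),np.round([f@b,f@n,f[2],d@b,d@n],2),gripof(r.sense())[0].round(4))
    if np.hypot(d@b,d@n)>4: break
json.dump(dict(g=g1.tolist(),f0=f0.tolist(),fs=fs.tolist()),open("st.json","w"))
E
```

```text
f0 0.24176853848490992 -1.6910176830442067 -1.10916765265579
6.2417 half -2.001485802079102 -0.3423894116191352 -0.5418986631893548 (array([0.45259268, 0.24179701, 0.0500103 ]), np.float64(132.93897637553843))
6.8583 -0.5669414901901677 -1.221936223036697 -0.7594348567042248
0.0208 7.17 [ 1.72 -1.68 -0.43  2.29 -0.46] [0.4586 0.2362 0.05  ]
0.0216 7.49 [ 2.81 -0.32 -0.06  3.38  0.9 ] [0.459  0.2355 0.05  ]
0.0224 7.81 [ 2.07 -0.54  0.27  2.63  0.68] [0.4596 0.2348 0.05  ]
0.0232 8.12 [ 2.29 -0.21  0.43  2.86  1.01] [0.4602 0.2342 0.05  ]
0.024 8.44 [2.49 0.14 0.68 3.05 1.36] [0.4607 0.2337 0.05  ]
0.0248 8.76 [ 2.32 -0.53  0.05  2.88  0.69] [0.4613 0.2331 0.05  ]
0.0256 9.07 [ 2.26 -0.44  0.33  2.82  0.79] [0.4618 0.2325 0.05  ]
0.0264 9.39 [ 2.11 -0.44 -0.03  2.68  0.79] [0.4624 0.232  0.05  ]
0.0272 9.71 [ 1.96 -0.29  0.22  2.52  0.93] [0.4629 0.2314 0.05  ]
0.028 10.03 [ 2.19 -0.4   0.02  2.76  0.82] [0.4635 0.2308 0.05  ]
0.0288 10.34 [ 3.42 -0.05  0.52  3.99  1.17] [0.464  0.2302 0.05  ]
```

```bash
python3 - <<'E'
from ctl import *
st=json.load(open("st.json"));ang=133.0;b,n=bn(ang);g=np.array([.448,.2547,.050])
k=.0288
while k<.036:
    k+=.0005;g1=g+.005*n-k*b;go(g1,ang,.02);f=F();gg,aa=gripof(r.sense())
    print(round(k,4),round(r.sense()["clock"],2),np.round([f@b,f@n,f[2]],2),gg.round(4),round(aa,2),"fork",(gg-.13*b)[:2].round(4))
    if np.hypot(f@b,f@n)>8.5: break
r.wait(.3);f=F();print(np.round([f@b,f@n,f[2]],2),r.sense()["torque"])
st.update(g=g1.tolist());json.dump(st,open("st.json","w"))
import cv2
for nn in("side","top"):
    d=r.snapshot(nn);cv2.imwrite(f"pics/{nn}5.png",cv2.resize(d["frame"][120:300,260:460,::-1],None,fx=3,fy=3));np.savez(f"{nn}5.npz",**d)
E
```

```text
0.0293 10.66 [5.82 0.25 1.33] [0.4641 0.2301 0.05  ] 133.0 fork [0.5527 0.1351]
0.0298 10.97 [8.69 0.59 2.06] [0.4642 0.23   0.05  ] 133.0 fork [0.5528 0.135 ]
[8.46 0.99 2.4 ] [ 0.48159663  0.74307952 -0.35552873]
```

View pics/side5.png

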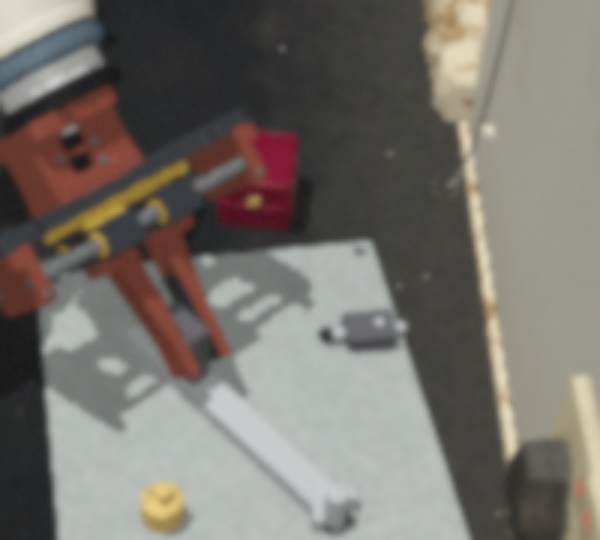

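View pics/top5.png

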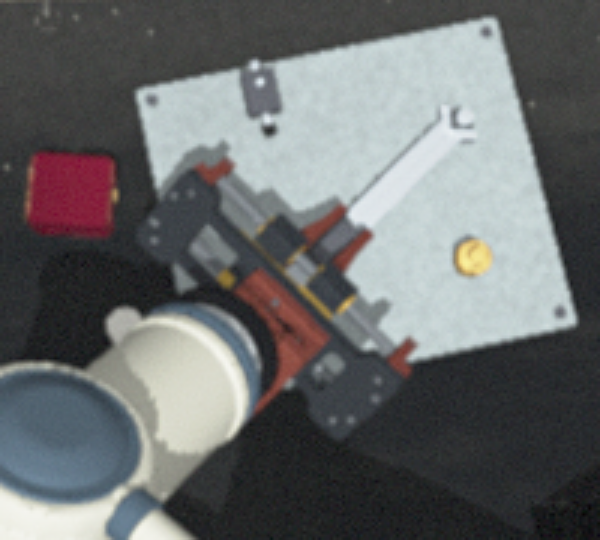

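```bash
cat > swing.py <<'E'
from ctl import *
import sys
def swing(steps,fax=5.5,nmax=99,speed=.03):
    st=json.load(open("st.json"));P=np.array([.5516,.135,0]);
    ang=st.get("ang",133.0);b,n=bn(ang);g=np.array(st["g"])
    rho=st.get("rho",(g-P)@b);lam=st.get("lam",(g-P)@n);z=.050
    for da in steps:
        ang-=da;b,n=bn(ang);g=P+rho*b+lam*n;g[2]=z
        go(g,ang,speed);f=F(3);s=r.sense();gg,aa=gripof(s)
        C=gg-.13*b
        print(round(ang,2),round(s["clock"],2),"b,n,z",np.round([f@b,f@n,f[2]],2),"tz",round(s["torque"][2],2),"rho",round(rho,4),"act",round(aa,2),"fork",C[:2].round(4),"by",frm(gg)[1].round(4))
        rho+=np.clip((f@b-fax)/6*.0005,-.0006,.0006)
        st.update(g=g.tolist(),ang=ang,rho=rho,lam=lam);json.dump(st,open("st.json","w"))
        if f@b>13 or abs(f@n)>nmax: print("STOP");break
    return
E
python3 - <<'E'
from swing import *
swing([1.5]*4,nmax=6)
E
```

```text
131.5 11.86 b,n,z [5.66 2.16 2.34] tz -0.63 rho 0.1284 act 131.42 fork [0.5529 0.1341] by 0.0645
130.0 12.28 b,n,z [5.82 2.64 1.91] tz -0.63 rho 0.1284 act 129.92 fork [0.5529 0.1341] by 0.0616
128.5 12.69 b,n,z [5.34 2.65 2.85] tz -0.66 rho 0.1284 act 128.41 fork [0.5528 0.134 ] by 0.0587
127.0 13.11 b,n,z [5.31 2.69 2.55] tz -0.68 rho 0.1284 act 126.9 fork [0.5528 0.134 ] by 0.0557
```

```bash
python3 - <<'E'
from swing import *
swing([2.5]*9,nmax=5)
E
```

```text
124.5 13.67 b,n,z [5.06 3.45 3.42] tz -0.77 rho 0.1284 act 124.39 fork [0.5526 0.1338] by 0.0507
122.0 14.22 b,n,z [5.47 4.07 3.59] tz -0.83 rho 0.1284 act 121.89 fork [0.5525 0.1337] by 0.0456
119.5 14.78 b,n,z [5.16 4.33 3.54] tz -0.92 rho 0.1284 act 119.39 fork [0.5524 0.1336] by 0.0404
117.0 15.34 b,n,z [4.43 4.73 3.23] tz -0.89 rho 0.1283 act 116.88 fork [0.5523 0.1335] by 0.0351
114.5 15.9 b,n,z [4.83 4.51 3.67] tz -0.96 rho 0.1283 act 114.38 fork [0.5523 0.1335] by 0.0297
112.0 16.46 b,n,z [5.02 5.34 3.13] tz -0.99 rho 0.1282 act 111.88 fork [0.5522 0.1334] by 0.0243
STOP
```

```bash
python3 - <<'E'
import json
st=json.load(open("st.json"));st["lam"]+=.0006;json.dump(st,open("st.json","w"))
from swing import *
swing([2.0]*4,nmax=6)
E
```

```text
110.0 16.93 b,n,z [4.62 3.55 2.66] tz -0.83 rho 0.1282 act 109.91 fork [0.5519 0.1332] by 0.0201
108.0 17.42 b,n,z [4.21 3.98 2.69] tz -0.89 rho 0.1281 act 107.91 fork [0.5518 0.1332] by 0.0158
106.0 17.91 b,n,z [4.91 4.36 2.37] tz -0.9 rho 0.128 act 105.91 fork [0.5517 0.1331] by 0.0114
104.0 18.4 b,n,z [4.37 4.92 2.96] tz -0.9 rho 0.1279 act 103.91 fork [0.5516 0.1331] by 0.007
```

```bash
python3 - <<'E'
import json
st=json.load(open("st.json"));st["lam"]+=.0008;json.dump(st,open("st.json","w"))
from swing import *
swing([1.25]*4,nmax=6)
import cv2
for nn in("side","top"):
    d=r.snapshot(nn);cv2.imwrite(f"pics/{nn}6.png",cv2.resize(d["frame"][120:300,260:460,::-1],None,fx=3,fy=3));np.savez(f"{nn}6.npz",**d)
E
```

```text
102.75 18.75 b,n,z [4.59 2.16 2.28] tz -0.68 rho 0.1278 act 102.7 fork [0.5513 0.133 ] by 0.0044
101.5 19.13 b,n,z [5.26 2.6  2.47] tz -0.71 rho 0.1278 act 101.45 fork [0.5512 0.133 ] by 0.0017
100.25 19.52 b,n,z [4.91 2.81 1.94] tz -0.7 rho 0.1277 act 100.2 fork [0.5511 0.1329] by -0.0011
99.0 19.9 b,n,z [4.8  3.31 2.2 ] tz -0.72 rho 0.1277 act 98.95 fork [0.5511 0.1329] by -0.0039
```

View pics/side6.png

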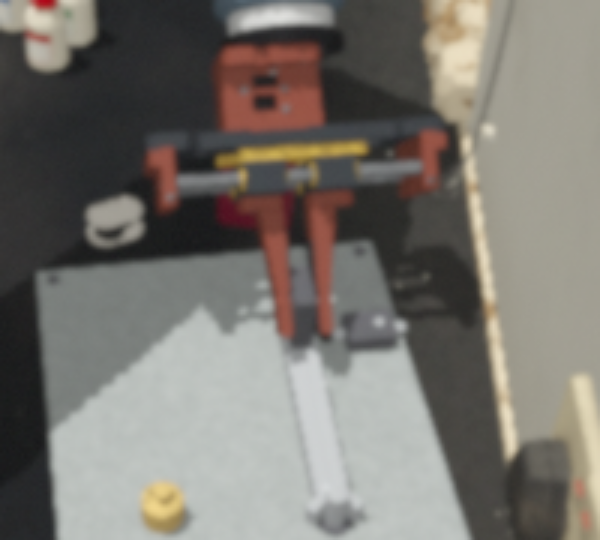

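View pics/top6.png

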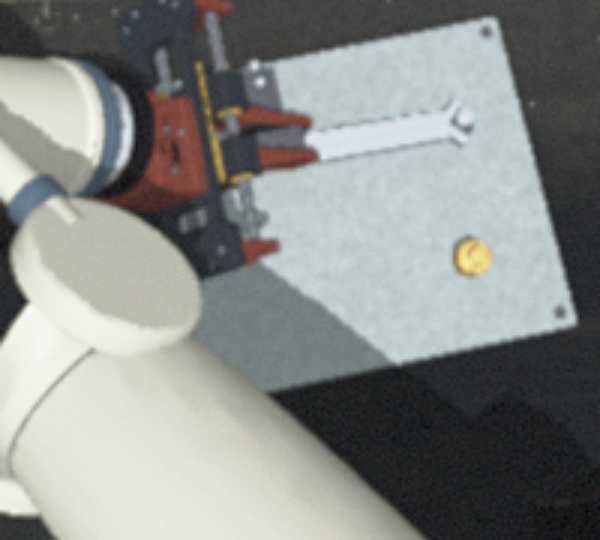

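```bash
python3 - <<'E'
from swing import *
swing([.4]*8,nmax=5.2,speed=.02)
E
```

```text
98.6 20.3 b,n,z [4.84 3.73 2.62] tz -0.67 rho 0.1276 act 98.55 fork [0.5509 0.1329] by -0.0046
98.2 20.6 b,n,z [5.2  3.17 2.44] tz -0.7 rho 0.1276 act 98.15 fork [0.5508 0.1328] by -0.0054
97.8 20.9 b,n,z [5.06 3.94 2.56] tz -0.75 rho 0.1275 act 97.76 fork [0.5508 0.1329] by -0.0063
97.4 21.2 b,n,z [5.05 3.48 2.33] tz -0.74 rho 0.1275 act 97.36 fork [0.5508 0.1328] by -0.0072
97.0 21.5 b,n,z [5.62 4.24 2.46] tz -0.69 rho 0.1275 act 96.96 fork [0.5507 0.1328] by -0.008
96.6 21.8 b,n,z [5.1 5.3 3.5] tz -0.66 rho 0.1275 act 96.56 fork [0.5505 0.1328] by -0.0087
STOP
```

```bash
python3 - <<'E'
from swing import *
swing([.2]*4,nmax=8.5,speed=.015)
E
```

```text
96.4 22.1 b,n,z [4.99 6.04 3.42] tz -0.64 rho 0.1275 act 96.36 fork [0.5504 0.1328] by -0.009
96.2 22.4 b,n,z [5.75 5.92 3.71] tz -0.66 rho 0.1274 act 96.17 fork [0.5502 0.1328] by -0.0094
96.0 22.7 b,n,z [4.86 7.35 3.52] tz -0.65 rho 0.1274 act 95.97 fork [0.5501 0.1328] by -0.0097
95.8 23.0 b,n,z [5.17 7.12 3.92] tz -0.6 rho 0.1274 act 95.77 fork [0.55   0.1328] by -0.0101
```

```bash
python3 - <<'E'
from swing import *
def av():
    f=F(12,.01);b,n=bn(json.load(open("st.json"))["ang"]);print("avg",np.round([f@b,f@n,f[2]],2),r.sense()["torque"].round(2))
av();swing([.2],speed=.015);av();swing([.15],speed=.015);av()
E
```

```text
avg [5.29 7.09 3.95] [ 0.39  1.06 -0.62]
95.6 23.4 b,n,z [5.32 8.36 4.18] tz -0.67 rho 0.1274 act 95.56 fork [0.5499 0.1328] by -0.0104
avg [5.31 7.83 4.14] [ 0.4   1.1  -0.64]
95.45 23.8 b,n,z [5.08 8.44 4.31] tz -0.71 rho 0.1273 act 95.41 fork [0.5497 0.1328] by -0.0106
avg [5.3  8.5  4.48] [ 0.36  1.29 -0.67]
```

```bash
python3 - <<'E'
from swing import *
def av():
    f=F(12,.01);b,n=bn(json.load(open("st.json"))["ang"]);print("avg",np.round([f@b,f@n,f[2]],2),r.sense()["torque"].round(2))
swing([.25],speed=.015);r.wait(.3);av();r.wait(.4);av()
E
```

```text
95.2 24.2 b,n,z [5.77 9.44 4.36] tz -0.81 rho 0.1273 act 95.15 fork [0.5496 0.1328] by -0.011
avg [5.46 9.24 4.87] [ 0.31  1.29 -0.78]
avg [5.6  9.17 4.44] [ 0.32  1.32 -0.79]
```

```bash
python3 - <<'E'
from swing import *
def av():
    f=F(12,.01);b,n=bn(json.load(open("st.json"))["ang"]);print("avg",np.round([f@b,f@n,f[2]],2),r.sense()["torque"].round(2))
swing([.15],speed=.015);r.wait(.5);av()
import cv2
for nn in("side","top"):
    d=r.snapshot(nn);cv2.imwrite(f"pics/{nn}7.png",cv2.resize(d["frame"][120:300,260:460,::-1],None,fx=3,fy=3));np.savez(f"{nn}7.npz",**d)
E
```

```text
95.05 25.4 b,n,z [5.92 9.99 4.91] tz -0.78 rho 0.1273 act 94.99 fork [0.5494 0.1328] by -0.0112
avg [5.6  9.79 5.  ] [ 0.25  1.38 -0.82]
```

View pics/side7.png

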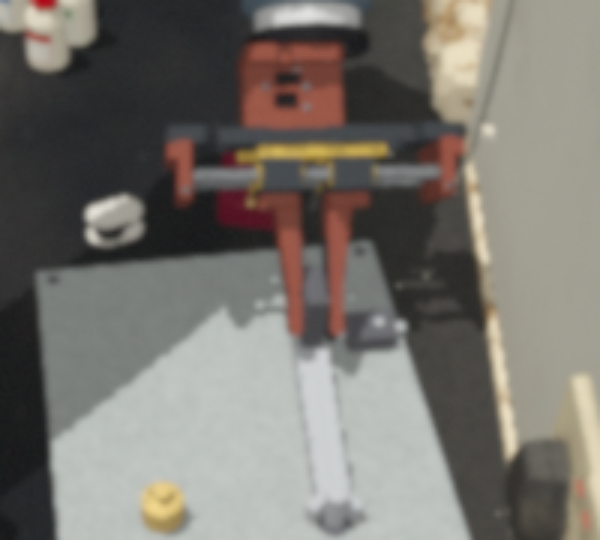

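View pics/top7.png

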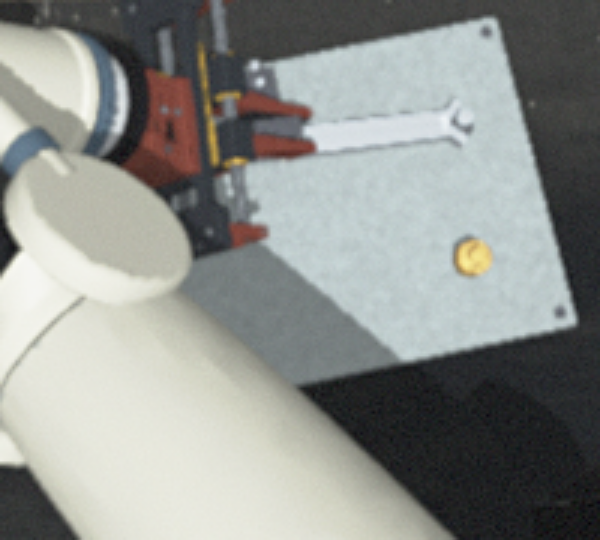

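```bash
python3 - <<'E'
from swing import *
r.let_go();s=r.sense();print(s["clock"],s["opening"],s["contact_force"].round(2))
st=json.load(open("st.json"))
p,e=pose(st["g"],st["ang"],back=.09);r.servo_line(p,e,speed=.08)
s=r.sense();print(s["clock"],s["contact_force"].round(2))
p,e=pose(np.array(st["g"])+[-.02,.09,.12],st["ang"],back=.09);r.servo_line(p,e,speed=.15)
s=r.sense();print(s["clock"])
import cv2
for nn in("side","top"):
    d=r.snapshot(nn);cv2.imwrite(f"pics/{nn}8.png",cv2.resize(d["frame"][120:300,260:460,::-1],None,fx=3,fy=3));np.savez(f"{nn}8.npz",**d)
E
```

```text
27.3 0.08755464214741007 [-0.51 -0.03 -0.07]
28.575 [-0.49  0.37  0.72]
29.7333
```

View pics/side8.png

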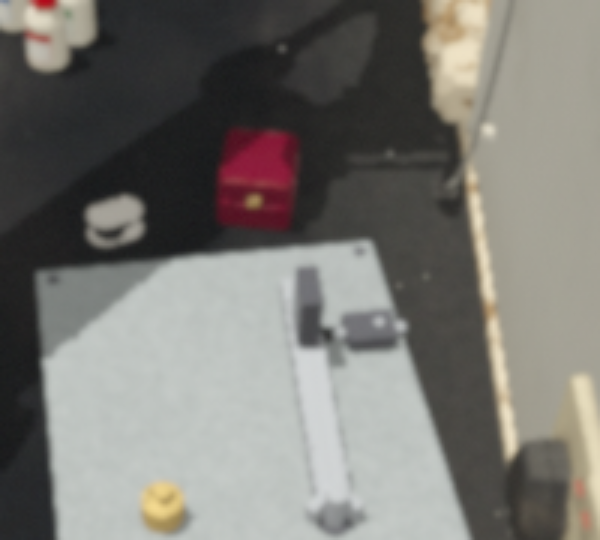

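View pics/top8.png

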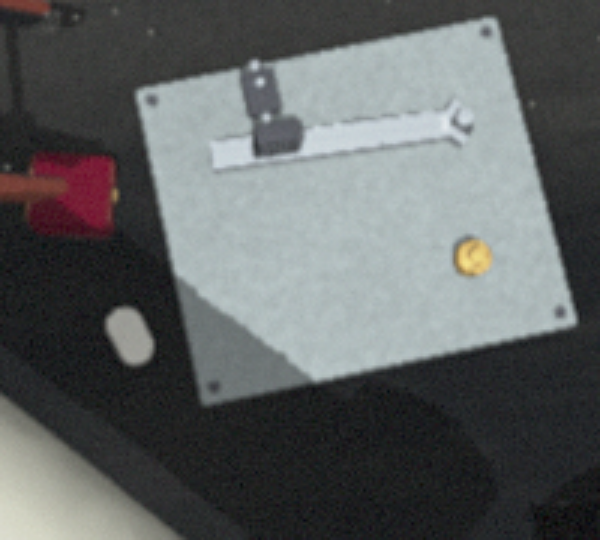

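```bash
python3 - <<'E'
from g import *
T=dict(np.load("top8.npz"));S=dict(np.load("side8.npz"))
L=lambda d,u,v:onz(d,260+u/3,120+v/3,.022)[:2]
for nm,d,e,t in(("T",T,[(210,143),(215,173)],[(460,100),(467,146)]),("S",S,[(282,279),(316,268)],[(307,508),(366,508)])):
    E=[L(d,*p) for p in e];m=np.mean(E,0);K=np.mean([L(d,*p) for p in t],0)
    v=m-o;print(nm,"end-post dist",np.linalg.norm(v),"ang vs board",np.arctan2(v@ey,v@ex),"width",np.linalg.norm(E[0]-E[1]),"fork tips mid",frm(K),"end",frm(m))
for nm,d in(("T",T),("S",S)):
    g=cv2.GaussianBlur(d["frame"],(3,3),0).astype(int)
    thr=205 if nm=="T" else 199
    m=((g[...,0]>thr)).astype(np.uint8);k,l,st,ce=cv2.connectedComponentsWithStats(m)
    for i in range(1,k):
        if 60<st[i,4]<800 :
            q=onz(d,*ce[i],.022)[:2];f=frm(q)
            if -.05<f[0]<.2 and abs(f[1])<.05: print(nm,st[i],f)
E
```

```text
T end-post dist 0.17329369569977462 ang vs board -0.054438835374819874 width 0.021295064530083375 fork tips mid [-0.00147832  0.00241364] end [ 0.17303739 -0.00942927]
S end-post dist 0.1764820668079576 ang vs board -0.08199284411010041 width 0.024508920515150294 fork tips mid [-0.0023768   0.00013093] end [ 0.1758896  -0.01445409]
S [359 237  16  52 445] [ 0.0549804  -0.00256729]
```

```bash
python3 - <<'E'
from station import r
print(r.hand_in(), r.sense()["clock"])
E
```

```text
the job is handed in; nothing more can be done
the job is handed in; nothing more can be done
```

The job is handed in at about 30 s of the 61 s allowed; no verdict is reported.

**What I did:** I gripped the rib with the tool tilted 47° towards the bar's free end, to keep the forearm clear of the dark panel. I slid the bar, without lifting it, about 29 mm until the fork sat on the post. I held it there with about 6 N, with the bar roughly 0.56 rad off line. I then swung it about 38° clockwise, keeping about 5 N on the post. I pressed it on the sprung tip for over half a second, released it and backed the arm away.

**What the last checks showed:**
- **Fork:** the bar's free end is 173 mm (top view) and 176 mm (side view) from the post, against 174 mm if seated. The pictures show the post in the fork.
- **Line:** the bar lies about -0.05 rad (top view) or -0.08 rad (side view) from the board's x axis, within the 0.2 rad limit.
- **Stop:** in the side view the black tip touches the bar's side. I could not measure the contact force after release.
- **Bystanders:** the weight, box and lens look unmoved in the pictures.

**Where readings disagreed:** the stop force was only estimated. The wrist force rise gave about 6 N. The tip's travel times its stiffness gave up to about 8.5 N. Taking off the fork's side load on the post would give about 5 N. All three lie above the 4 N needed and below the 12 N limit, but the travel figure is above the 5–8 N asked for.

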